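# Clear the spice turntable, then draw out its steadying leg and lock it by hand

## Task

Lift the spice jar off the freely turning turntable and stand it upright on the wooden chopping board. Then draw the turntable's spring-loaded leg out until its pointer is in line with the marker on the scale rail, and with the leg held there squeeze the cam lever's tab towards the fixed tab of the leg until the lever is fully closed, never closing it away from the mark. Finish still gripping both tabs, leg at the mark and lever closed; leave the marker and the other jars and tins as they are.

Things in the scene. Friction and masses are not known exactly. Their poses are not given: they have to be found in the camera images.
- stand: The turntable's base, fixed to the worktop: grey disc 176 mm across. Origin: centre of its underside, on the worktop; z up. The leg comes out of a sleeve (36 mm wide, 34 mm high, ending 167 mm from the centre) along the base's own -x, roughly to the robot's left (base yaw about -90 degrees). A scale rail 10 mm high lies beside it, centre line at own y = +78 mm.
- platter_top (a point): Centre of the flat top of the round wooden platter on the base, 40 mm above the worktop, 216 mm across. The platter spins freely at the slightest push.
- spice_jar: The only spice jar on the turntable: upright, 42 mm across, 96 high, glass with a cap (cap 20 mm high, 41 mm across), about 110 g. Origin: centre of its underside; z up along the jar.
- board: Chopping board lying flat, 200 mm along its own x, 260 mm along its own y, top 22 mm above the worktop, fixed. Origin: centre of its underside.
- leg (a joint): How far the leg is drawn out along the base's own -x, m: 0 (sprung home) to 0.080. A spring always pulls it home, 3 N at 0 and 6 N at 0.060, also when the lever is closed. The leg's head is a black plate, top 28 mm above the worktop, 78 mm wide, with two upright tabs and, on the far side from the turntable, a pull bar.
- pull_bar (a point): Middle of the leg's steel pull bar's inner face (facing the turntable), 45 mm above the worktop, 22 mm farther out than the tabs' centres; axes those of the base. The bar is 10 mm thick, its top 62 mm above the worktop, and reaches 64 mm either side in y. Open fingers astride the two tabs, behind the bar, can drag the leg out by it.
- leg_tab (a point): Fixed tab of the leg, moving only with it: upright steel plate, 34 mm along the leg (x), 8 mm thick (y), top 79 mm above the worktop. Point: centre of its foot, 27 mm above the worktop, at base y = -10 mm (outer face -14 mm) and base x = -205 mm minus the leg's value; axes those of the base.
- cam_lever (a joint): Slide of the cam lever on the leg's head, m: 0 fully open (starts at 0 to 0.003) to 0.020 fully closed (stop). It moves along the base's -y, towards the fixed tab. Friction 4 N; it stays where it is left.
- lever_tab (a point): The cam lever's tab, a dark plate like the fixed tab and facing it: 34 mm along x, 8 mm thick, top 79 mm above the worktop. Point: centre of its foot, at base y = +28 mm minus the lever's value. Over their outer faces the tabs measure 46 mm open, 26 mm closed; closed, their middle is at base y = -1 mm, and a gripper closing about that point shuts the lever.
- pointer (a point): Tip of the thin steel pointer blade at the end of the pull bar, above the scale rail; axes those of the base. It moves with the leg.
- mark (a point): Top centre of the marker, a black saddle 4 mm wide along the rail and 16 mm high, sitting on the scale rail; axes those of the base. It is stiff to move. The leg is at the mark when the pointer has the same base x as this point.
- marker (a joint): Where the marker stands, on the leg's scale, m (0.030 to 0.062): the leg is at the mark when joint leg has the same value.
- low_tin: Bystander, leave alone: low wide tin, 75 mm across, 58 high, near the front edge on the right. Origin: centre of its underside.
- red_spice: Bystander, leave alone: spice jar, 45 mm across, 106 high, near the front edge on the left. Origin: centre of its underside.
- tin_11: Bystander, leave alone: flat tin, 86 mm across, 40 high, on the right. Origin: centre of its underside.
Things that resemble listed ones, but are neither listed nor needed, are in the scene too. What is shaped like the spice_jar but green, orange or purple is not meant.

How it is judged (in metres and radians):
On the way, in this order (a step that is already met when the one before it is completed fails the run):
1. the spice jar stands upright on the chopping board, let go, while the leg is still home and the lever open (x of spice_jar in the frame of board between -0.085 and 0.085 m and y of spice_jar in the frame of board between -0.115 and 0.115 m and height (world z) of spice_jar between 0.014 and 0.03 m and angle between spice_jar's own z axis and vertical below 0.12 rad and linear speed of spice_jar below 0.03 m/s and contact force between the fingers and spice_jar below 0.1 N and value of joint leg below 0.012 m and value of joint cam_lever below 0.006 m), for 0.2 s.
2. the leg is held at the mark (within 5 mm) with the lever still open (x of pointer in the frame of mark between -0.005 and 0.005 m and value of joint cam_lever below 0.007 m and contact force between the fingers and anything else above 1 N), for 0.2 s.
3. the lever is closed with the leg at the mark and both tabs gripped (x of pointer in the frame of mark between -0.005 and 0.005 m and value of joint cam_lever above 0.0155 m and contact force between the fingers and leg_c5 above 2 N and contact force between the fingers and cam_lever_c1 above 2 N), for 0.2 s.
At the end, for the whole second after the job is handed in: Fingers grip both tabs (over 2 N each), lever over 0.0155 of 0.020, pointer within 5 mm of the marker, leg still; the jar stands upright, let go, its centre on the board 15 mm in from the edges; marker moved under 4 mm, other jars and tins under 30 mm and standing (all of step 3 and velocity of joint leg between -0.01 and 0.01 m/s and x of spice_jar in the frame of board between -0.085 and 0.085 m and y of spice_jar in the frame of board between -0.115 and 0.115 m and height (world z) of spice_jar between 0.014 and 0.03 m and angle between spice_jar's own z axis and vertical below 0.12 rad and linear speed of spice_jar below 0.03 m/s and contact force between the fingers and spice_jar below 0.1 N and distance of mark from where it was at the start of the episode below 0.004 m and distance of each of low_tin, red_spice, tin_11 from where it was at the start of the episode below 0.03 m and angle between each of low_tin, red_spice, tin_11's own z axis and vertical below 0.3 rad); the arm keeps its last pose, push and grip.
It fails at once if the lever is being closed (joint over 0.009) while the leg is more than 9 mm from the mark (value of joint cam_lever above 0.009 m and (x of pointer in the frame of mark above 0.009 m or x of pointer in the frame of mark below -0.009 m)).
It fails at once if the spice jar is tipped over (angle between spice_jar's own z axis and vertical above 0.6 rad).
It fails at once if the marker is moved by 6 mm or more (distance of mark from where it was at the start of the episode above 0.006 m).
It fails at once if another jar or tin is knocked over or pushed 50 mm or more (distance of any of low_tin, red_spice, tin_11 from where it was at the start of the episode above 0.05 m or angle between any of low_tin, red_spice, tin_11's own z axis and vertical above 0.5 rad).
It also fails if it takes over 51 s, if anything falls off the work surface, if the arm or the gripper's body presses on something with over 40 N, if the wrist force passes 120 N, or if a joint passes its speed limit or range.

## Robot

A 7-joint arm with a two-finger parallel gripper is mounted at the origin on a cart in front of the work surface, level with it; the furniture and walls round the work are solid. World frame = base frame: x ahead of the robot, y to its left, z up, the work surface at z = 0. Lengths are in mm, angles in rad, forces in N, time in s.
With the tool pointing down it reaches from about 400 to 875 mm from the base axis. Payload 4.4 kg.
Tool frame: the origin (TCP) lies at the very end of the fingers, on their centre line; the grasp point (between the pads) lies ctrl.grip_point_offset behind it (ctrl.grip_point_offset is the distance from the TCP to the grasp point, in mm); z points along the fingers, y is the line along which they close (so a half turn about z gives the same grasp; the last joint's range is limited). The gripper opens to 85 mm and grips with 20 to 120 N. Pads are 22 mm wide; open, the fingers measure 114 mm over their backs; the gripper's body (76 mm by 85 mm) begins 54 mm behind the grasp point. The pads swing forward as they close: fully open they stand 13 mm farther back than shut.
Start: joints at [-1.321, 0.628, 0.038, 1.517, -0.027, 0.996, -0.02], TCP at [201.851, 617.879, 231.313] pointing down, gripper open.
Joint ranges: [-3.06, 3.06], [-0.37, 2.12], [-1.25, 1.32], [0.18, 2.47], [-1.1, 4.24], [0.23, 1.98], [-2.94, 2.94]. Speed limits (rad/s): [2.57, 2.57, 3.14, 3.14, 3.14, 3.14, 3.14].

## Interface

Orientations are given as [roll, pitch, yaw] about the fixed x, y, z axes, in that order (R = Rz(yaw) Ry(pitch) Rx(roll)).
In Python, from cell import read_state, cams, ctrl, models gives the robot as it stands. The module is installed in compiled form; this text tells all that it offers.
- The arm moves only by the tool drive_effector, called after "Request:" as name(argument=value, ...), one argument or row to a line, values as JSON. Schema: {"type":"object","properties":{"steps":{"type":"array","items":{"type":"array","items":{"type":"array","items":{"type":"number"},"minItems":7,"maxItems":7},"minItems":1,"maxItems":12},"minItems":1,"maxItems":1},"only":{"type":"string"},"quiet":{"type":"boolean"},"lines":{"type":"string"}},"required":["steps"],"additionalProperties":false}. steps is a list that holds a single list of rows (three levels of brackets), with 1 to 12 rows, each of 7 numbers: dx, dy, dz in mm, then a rotation vector rx, ry, rz in rad, then the finger opening in mm; each row shifts and turns the commanded pose from where the row before left it, along the tool's axes as they then stand; what a row does not reach is not made up. A row lasts 1/10 s, in which the tool goes at most 50 mm and 0.15 rad, less where a joint would pass 70% of its speed; a pose out of reach is approached as far as the arm can. The fingers move at their own pace and stop on an object; the grip force is fixed at half the most. Time passes only in rows, so rows that do not move let the fingers close. The tool returns the time, the measured TCP pose, the force, the opening and the grip force at its end. only (a regular expression) keeps the lines of the reply that match it, lines (a string "A,B") keeps lines A to B, and quiet returns only ok. Input that does not fit is refused with a message, and nothing moves.
- read_state(): the state, without advancing time (a new reading comes with each control period).
- cams.get_image(name): name is "side" or "top" or "wrist"; returns (picture, depth): 420x560x3 uint8, blue, green, red; 420x560 float32, mm along the optical axis (not along the pixel's ray), 0 where there is no reading.
- cams.calibration(name): a dict with "fx", "fy", "cx", "cy" (pixels), "rvec" (rotation vector, rad) and "tvec" (3), from world to camera coordinates, as OpenCV has them; the wrist camera has in their place "hand_eye" (4x4, takes a point from camera to tool coordinates, whose origin is the TCP and whose axes are the flange's). Camera axes: x right, y down, z forward; pixel columns grow to the right and rows downward; lengths in mm; the calibration is good to about 2 mm. A picture is of the moment at which its call begins: read the wrist's pose just before it. calibration takes no time and is no camera call.
- ctrl.finish_job(): hands the job in; it is judged then, once.
Trained networks look in the newest picture that a camera, given by its name, has taken for a name from the list of things; names that differ only in an ending like _2 or _b are one class to them, and where a whole thing is asked for, a point or a joint stands for the part that bears it (a point fixed in the world has none). Each returns a list of dicts, best first, with "confidence" (0 to 1); they miss things now and then, are a little off and sometimes report something else, mostly with a low value. They report only what shows in the picture. A call takes as long as a camera call. They do not tell look-alikes from the thing itself.
- models.search_frame(thing, camera): "extent" ([left, top, right, bottom] in pixels, round what is visible of it).
- models.mark_of(thing, camera): "position" ([column, row] in pixels: a listed point, or the origin of a listed thing).
The state is a dict: "clock": time; "qpos": joint angles; "qd": joint speeds; "tau": joint torques, N m; "eef_pos": TCP position; "tool_rot": TCP orientation; "force": force on the tool from outside, world axes, zero at the start; "torque": the same for the moment, N m; "width": finger opening in mm; "gripper_force": force on a finger pad.
Only numpy, scipy, OpenCV 4.12 (cv2) and the standard library are available. Lean on these libraries where they do the work, as an engineer would, in place of code of your own. Each camera call takes 0.05 s, during which the arm holds its last target. There are 200 camera calls.

## Working session

There is one attempt and no reset: what is moved stays moved. The work goes in short steps, Python scripts to look and compute and a tool call to move; the robot and the scene stay as the last step left them, time stands still between calls to the robot, and variables do not carry over. Pictures are saved under pics/ and viewed, at most 10 in all, crops included, and the job is handed in when it is done.

```bash
mkdir -p pics
```

Create h.py:
```python
import numpy as np, cv2
from scipy.spatial.transform import Rotation as R
from cell import read_state, cams, ctrl, models
def w2c(n):
    c=cams.calibration(n)
    K=np.array([[c["fx"],0,c["cx"]],[0,c["fy"],c["cy"]],[0,0,1]])
    if "rvec" in c:
        Rm=cv2.Rodrigues(np.array(c["rvec"],float))[0]; t=np.array(c["tvec"],float).ravel()
    else:
        s=read_state(); H=np.array(c["hand_eye"]); T=np.eye(4)
        T[:3,:3]=R.from_euler('xyz',s["tool_rot"]).as_matrix(); T[:3,3]=s["eef_pos"]
        M=np.linalg.inv(T@H); Rm=M[:3,:3]; t=M[:3,3]
    return K,Rm,t
def at_z(n,px,z,P=None):
    K,Rm,t=P or w2c(n)
    d=Rm.T@np.linalg.inv(K)@np.array([px[0],px[1],1.]); o=-Rm.T@t
    return o+d*(z-o[2])/d[2]
def at_d(n,px,depth,P=None):
    K,Rm,t=P or w2c(n)
    return Rm.T@(np.linalg.inv(K)@np.array([px[0],px[1],1.])*depth-t)
```

Run:
```python
from h import *
print(read_state())
print(ctrl.grip_point_offset)
for n in("side","top"):
    im,d=cams.get_image(n); cv2.imwrite(f"pics/{n}0.png",im); np.save(f"{n}0.npy",d)
    K,Rm,t=w2c(n); print(n,K[0,0],-Rm.T@t,Rm[2])
    for th in("spice_jar","board","stand","mark","pointer","pull_bar","leg_tab","lever_tab","platter_top"):
        print(th,[(round(r["confidence"],2),np.round(r["position"],1).tolist()) for r in models.mark_of(th,n)[:4]])
print(cams.calibration("wrist"))
```

```text
{'clock': 0.0, 'qpos': array([-1.32081584,  0.62933436,  0.03841964,  1.51836688, -0.02697875,
        0.99629734, -0.0200057 ]), 'qd': array([-1.59585647e-03,  4.42333241e-06, -6.88967874e-05,  1.22853431e-03,
       -6.26306544e-04,  4.73678355e-04,  3.09406293e-04]), 'tau': array([ 4.78766997e-04, -5.63399756e+01,  1.22675434e+00, -1.93442827e+01,
        1.11549729e-02,  1.02387645e-02,  8.65605529e-06]), 'eef_pos': array([201.63531383, 617.27891624, 230.39667303]), 'tool_rot': array([-3.13970437e+00,  2.90360827e-05,  2.82583613e+00]), 'force': array([-0.20345419, -0.87239698,  0.28180635]), 'torque': array([0.01249536, 0.00389827, 0.00822603]), 'gripper_force': 0.0, 'width': 85.74561315434752}
18.700000000000003
side 405.5582597888188 [ 155.18969796  643.48528048 1084.63837628] [ 0.27691853 -0.50575087 -0.81702643]
spice_jar [(0.9, [228.0, 200.9]), (0.85, [277.9, 173.1]), (0.73, [206.7, 227.8]), (0.66, [276.3, 273.8])]
board [(0.7, [194.4, 299.9])]
stand [(0.56, [286.6, 175.0])]
mark []
pointer [(0.83, [248.0, 227.7])]
pull_bar [(0.68, [271.5, 222.9])]
leg_tab [(0.58, [280.1, 2
[... 340 characters left out ...]
31.6, 201.2])]
mark []
pointer [(0.82, [252.9, 203.3]), (0.66, [267.3, 211.2])]
pull_bar [(0.91, [259.4, 222.6]), (0.38, [159.5, 199.5])]
leg_tab [(0.89, [270.8, 224.2])]
lever_tab [(0.49, [267.0, 211.1])]
platter_top [(0.63, [335.0, 197.4])]
{'fx': 364.11768564241453, 'fy': 364.11768564241453, 'cx': 277.0712668004667, 'cy': 209.94337715808936, 'hand_eye': array([[ 8.36615681e-04, -9.64257505e-01, -2.64965589e-01,
         6.63153473e+01],
       [ 9.99999453e-01,  9.72938208e-04, -3.83248808e-04,
         1.12146460e-01],
       [ 6.27345684e-04, -2.64965123e-01,  9.64257792e-01,
        -1.42428433e+02],
       [ 0.00000000e+00,  0.00000000e+00,  0.00000000e+00,
         1.00000000e+00]])}
```

View pics/top0.png

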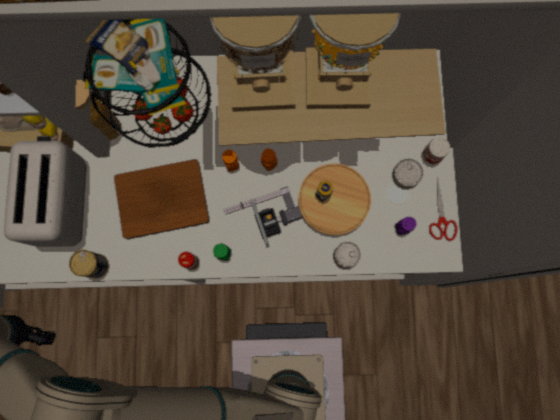

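View pics/side0.png

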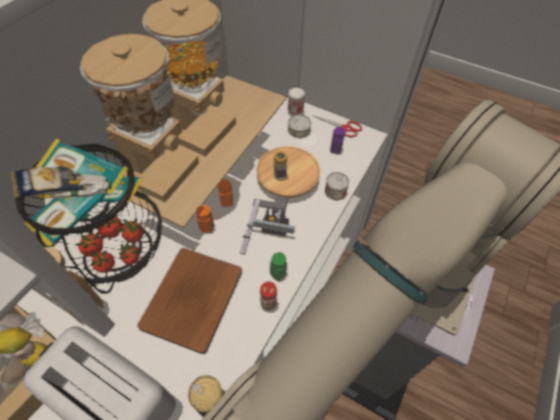

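The top view shows the jar on the platter near (325,188), the board at (161,199), the leg head at (268,220) and the rail running from (225,208) to (288,192). The side view has the jar at (280,163) and the board at (190,298). Next I'll measure them.

Run:
```python
from h import *
for n in("top","side"):
    im=cv2.imread(f"pics/{n}0.png"); d=np.load(f"{n}0.npy"); K,Rm,t=w2c(n)
    v,u=np.mgrid[:420,:560]
    P=np.stack([(u-K[0,2])*d/K[0,0],(v-K[1,2])*d/K[1,1],d],-1); W=(P-t)@Rm
    hsv=cv2.cvtColor(im,cv2.COLOR_BGR2HSV).astype(int)
    # jar top near the platter
    c={"top":(325,188),"side":(280,163)}[n]
    roi=(abs(u-c[0])<30)&(abs(v-c[1])<30)&(d>0)
    m=roi&(W[...,2]>120)&(W[...,2]<150)
    print(n,"jar top",m.sum(),W[m].mean(0).round(1),W[m].min(0).round(),W[m].max(0).round())
    pc={"top":(335,200),"side":(289,170)}[n]
    m=(abs(u-pc[0])<45)&(abs(v-pc[1])<45)&(W[...,2]>30)&(W[...,2]<48)&(hsv[...,1]>90)&(hsv[...,0]<25)
    (cc,r)=cv2.minEnclosingCircle(W[m][:,:2].astype(np.float32)); print("platter",cc,r,np.median(W[m][:,2]))
    bc={"top":(161,199),"side":(190,298)}[n]
    m=(abs(u-bc[0])<60)&(abs(v-bc[1])<60)&(W[...,2]>14)&(W[...,2]<30)&(hsv[...,1]>90)&(hsv[...,0]<25)
    print("board",m.sum(),cv2.minAreaRect(W[m][:,:2].astype(np.float32)),np.median(W[m][:,2]))
    print("others")
    for th,pp,z in (("pointer",{"top":(252.9,203.3),"side":(248,227.7)},30),("bar",{"top":(259.4,222.6),"side":(271.5,222.9)},45),("legtab",{"top":(270.8,224.2),"side":(280.1,222.6)},27),("levtab",{"top":(267,211.1),"side":(269,218.4)},27),("platter",{"top":(335,197.4),"side":(288.8,169.1)},40),("jar",{"top":(321.2,193.2),"side":(277.9,173.1)},40),("stand",{"top":(331.6,201.2),"side":(286.6,175)},0),("board",{"top":(160.8,199.2),"side":(194.4,299.9)},0)):
        print(th,at_z(n,pp[n],z).round(1))
```

```text
top jar top 186 [ 562.5 -119.1  136.4] [ 543. -139.  120.] [584. -99. 145.]
platter (551.468994140625, -152.16697692871094) 108.05810546875 40.80154392508588
board 5426 ((575.0167236328125, 361.00079345703125), (229.85714721679688, 433.67620849609375), 17.186025619506836) 21.32701149296482
others
pointer [545.3  89.   30. ]
bar [484.2  70.   45. ]
legtab [481.4  37.2  27. ]
levtab [521.1  47.6  27. ]
platter [ 554.7 -155.2   40. ]
jar [ 568.5 -114.8   40. ]
stand [ 551.4 -148.5    0. ]
board [571.3 370.4   0. ]
side jar top 146 [ 564.2 -113.8  133.4] [ 545. -140.  120.] [586. -96. 141.]
platter (552.6936645507812, -150.62338256835938) 108.50103759765625 40.24944399582559
board 6243 ((625.1954345703125, 378.34661865234375), (310.7767639160156, 258.1596374511719), 10.640169143676758) 20.68345954522687
others
pointer [550.  104.2  30. ]
bar [491.7  61.3  45. ]
legtab [475.   36.9  27. ]
levtab [512.7  40.7  27. ]
platter [ 551.3 -157.6   40. ]
jar [ 574.4 -123.8   40. ]
stand [ 560.1 -161.     0. ]
board [564.3 367.4   0. ]
```

Rows 9: [-39,-7,0,0,0,0.14,85] . Then second call corrections.

Request:
drive_effector(
  steps=[
    [[-39, -7, 0, 0, 0, 0.14, 85], [-39, -7, 0, 0, 0, 0.14, 85], [-39, -7, 0, 0, 0, 0.14, 85], [-39, -7, 0, 0, 0, 0.14, 85], [-39, -7, 0, 0, 0, 0.14, 85], [-39, -7, 0, 0, 0, 0.14, 85], [-39, -7, 0, 0, 0, 0.14, 85], [-39, -7, 0, 0, 0, 0.14, 85], [-39, -7, 0, 0, 0, 0.14, 85], [0, 0, 0, 0, 0, 0, 85]],
  ],
)

```text
clock: 2.0
eef_pos: [367.0, 321.7, 231.6]
tool_rot: [-3.14, 0.003, 1.556]
force: [0.7, 0.4, 0.1]
width: 84.9
gripper_force: 0.0
```

Add to h.py:
```python
def go(x,y,z,yaw=None):
    s=read_state(); Rm=R.from_euler('xyz',s["tool_rot"]).as_matrix()
    print("pose",s["eef_pos"].round(1),s["tool_rot"].round(3),"tool d",(Rm.T@(np.array([x,y,z])-s["eef_pos"])).round(1), "" if yaw is None else ("rz",round(s["tool_rot"][2]-yaw,3)),"t",round(s["clock"],2))
```

```bash
python3 -c "
from h import *
go(563,-118,230,1.57)"
```

```text
pose [367.  321.7 231.6] [-3.140e+00  3.000e-03  1.556e+00] tool d [-436.7  202.5    2.8] ('rz', np.float64(-0.014)) t 2.0
```

Request:
drive_effector(
  steps=[
    [[-37, 18, -4, 0, 0, 0, 85], [-37, 18, -4, 0, 0, 0, 85], [-37, 18, -4, 0, 0, 0, 85], [-37, 18, -4, 0, 0, 0, 85], [-37, 18, -4, 0, 0, 0, 85], [-37, 18, -4, 0, 0, 0, 85], [-37, 18, -4, 0, 0, 0, 85], [-37, 18, -4, 0, 0, 0, 85], [0, 0, 0, 0, 0, 0, 85], [0, 0, 0, 0, 0, 0, 85]],
  ],
)

```text
clock: 3.0
eef_pos: [509.9, 30.7, 263.3]
tool_rot: [3.141, -0.0, 1.564]
force: [-0.2, 0.8, -0.4]
width: 85.0
gripper_force: 0.0
```

Run:
```python
from h import *
P=w2c("wrist"); im,d=cams.get_image("wrist"); cv2.imwrite("pics/w1.png",im); np.save("w1.npy",d); np.savez("w1P.npz",K=P[0],R=P[1],t=P[2])
for th,z in(("mark",26),("pointer",30),("pull_bar",45),("leg_tab",27),("lever_tab",27),("spice_jar",40),("platter_top",40),("stand",0)):
    for r in models.mark_of(th,"wrist")[:3]: print(th,round(r["confidence"],2),np.round(r["position"],1),at_z("wrist",r["position"],z,P).round(1))
go(563,-118,230,1.57)
```

```text
mark 0.61 [313.2  80.3] [546.9 125.5  26. ]
pointer 0.97 [322.9 112.5] [556.8  94.8  30. ]
pull_bar 0.85 [250.  146.4] [484.4  63.2  45. ]
leg_tab 0.58 [250.1 167.7] [482.6  39.5  27. ]
lever_tab 0.77 [283.9 154.9] [517.9  52.6  27. ]
lever_tab 0.51 [247.3 169.8] [479.6  37.3  27. ]
spice_jar 0.94 [434.  51.] [657.4 149.6  40. ]
spice_jar 0.83 [328.3 309. ] [ 567.6 -118.9   40. ]
spice_jar 0.66 [421.9 160.2] [656.3  48.   40. ]
platter_top 0.89 [313.4 334.7] [ 551.5 -151.9   40. ]
stand 0.81 [309.5 316.3] [ 550.5 -152.7    0. ]
pose [509.3  31.7 263.3] [-3.142 -0.     1.567] tool d [-149.5   54.3   33.3] ('rz', np.float64(-0.003)) t 3.45
```

View pics/w1.png

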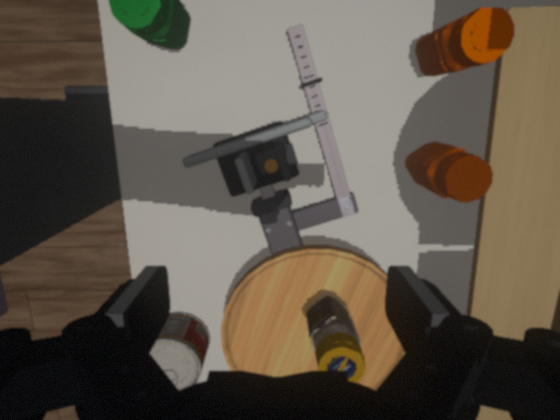

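The wrist view shows the jar on the platter (cap near 340,365), the pointer tip at (323,113), the marker saddle at (311,82), the tabs at (250,165) and (284,155), and the leg head tilted about 17°.

Run:
```python
from h import *
z=np.load("w1P.npz"); d=np.load("w1.npy"); im=cv2.imread("pics/w1.png")
v,u=np.mgrid[:420,:560];K=z["K"]
W=(np.stack([(u-K[0,2])*d/K[0,0],(v-K[1,2])*d/K[1,1],d],-1)-z["t"])@z["R"]
m=(d>0)&(W[...,2]>127)&(W[...,2]<142)&(abs(u-340)<35)&(abs(v-365)<40)
print(m.sum(),cv2.minEnclosingCircle(W[m][:,:2].astype(np.float32)),W[m].mean(0))
# rail/platter fits
hsv=cv2.cvtColor(im,cv2.COLOR_BGR2HSV).astype(int)
go(565,-118,190,1.57)
```

```text
1365 ((566.7066040039062, -117.58524322509766), 21.467931747436523) [ 566.92554396 -110.86079243  135.37027638]
pose [509.3  31.7 263.3] [-3.142 -0.     1.567] tool d [-149.5   56.3   73.3] ('rz', np.float64(-0.003)) t 3.45
```

Request:
drive_effector(
  steps=[
    [[-37.4, 14.3, 0, 0, 0, 0, 85], [-37.4, 14.3, 10, 0, 0, 0, 85], [-37.4, 14.3, 20, 0, 0, 0, 85], [-37.4, 14.3, 30, 0, 0, 0, 85], [0, 0, 13, 0, 0, 0, 85], [0, 0, 0, 0, 0, 0, 85], [0, 0, 0, 0, 0, 0, 85]],
  ],
)

```text
clock: 4.15
eef_pos: [565.8, -117.3, 190.4]
tool_rot: [-3.141, -0.001, 1.567]
force: [-0.0, 1.0, -0.4]
width: 85.3
gripper_force: 0.0
```

```bash
python3 -c "
from h import *
go(566,-118,81,1.57)"
```

```text
pose [ 565.8 -117.3  190.4] [-3.141e+00 -1.000e-03  1.567e+00] tool d [ -0.8   0.2 109.4] ('rz', np.float64(-0.003)) t 4.15
```

Request:
drive_effector(
  steps=[
    [[0, 0, 30, 0, 0, 0, 85], [0, 0, 30, 0, 0, 0, 85], [0, 0, 30, 0, 0, 0, 85], [0, 0, 19, 0, 0, 0, 85], [0, 0, 0, 0, 0, 0, 85], [0, 0, 0, 0, 0, 0, 55], [0, 0, 0, 0, 0, 0, 46], [0, 0, 0, 0, 0, 0, 30], [0, 0, 0, 0, 0, 0, 30], [0, 0, 0, 0, 0, 0, 30], [0, 0, 0, 0, 0, 0, 30], [0, 0, 0, 0, 0, 0, 30]],
  ],
)

```text
clock: 5.35
eef_pos: [567.6, -119.1, 83.5]
tool_rot: [3.137, 0.001, 1.566]
force: [0.3, 0.7, 6.2]
width: 46.5
gripper_force: 60.9
```

Request:
drive_effector(
  steps=[
    [[0, 0, -10, 0, 0, 0, 30], [0, 0, -20, 0, 0, 0, 30], [0, 0, -30, 0, 0, 0, 30], [0, 0, -30, 0, 0, 0, 30], [0, 0, -30, 0, 0, 0, 30], [0, 0, -10, 0, 0, 0, 30], [0, 0, 0, 0, 0, 0, 30]],
  ],
)

```text
clock: 6.05
eef_pos: [566.8, -118.9, 213.2]
tool_rot: [3.138, 0.0, 1.566]
force: [0.1, -0.6, -0.7]
width: 46.4
gripper_force: 61.6
```

Run:
```python
from h import *
im,d=cams.get_image("side"); cv2.imwrite("pics/s1.png",cv2.resize(im[60:330,130:430],None,fx=2,fy=2))
go(569,369,220)
```

```text
pose [ 565.8 -118.5  211.6] [ 3.141 -0.     1.566] tool d [487.5   0.9  -8.3]  t 6.1
```

View pics/s1.png

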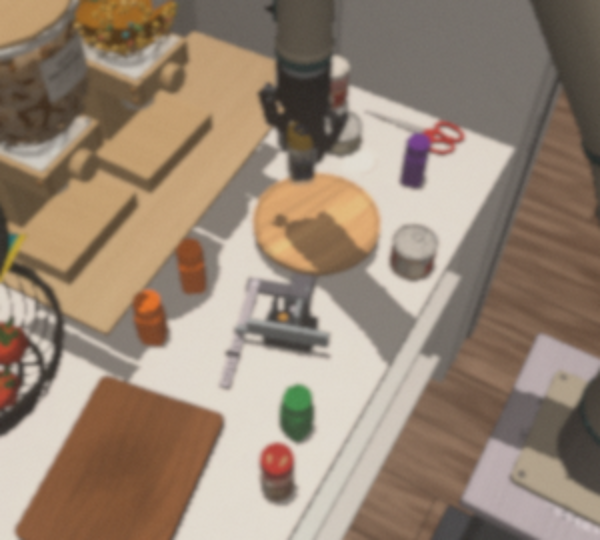

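The jar hangs upright in the gripper (about 300,160) and the platter is empty. Now I'll carry it to the board.

Request:
drive_effector(
  steps=[
    [[20, 0, 0, 0, 0, 0, 30], [40, 0, 0, 0, 0, 0, 30], [45, 0, 0, 0, 0, 0, 30], [45, 0, 0, 0, 0, 0, 30], [45, 0, 0, 0, 0, 0, 30], [45, 0, 0, 0, 0, 0, 30], [45, 0, 0, 0, 0, 0, 30], [45, 0, 0, 0, 0, 0, 30], [45, 0, 0, 0, 0, 0, 30], [45, 0, 0, 0, 0, 0, 30], [40, 0, 0, 0, 0, 0, 30], [27, 0, 0, 0, 0, 0, 30]],
  ],
)

```text
clock: 7.3
eef_pos: [566.0, 372.1, 208.5]
tool_rot: [-3.138, 0.0, 1.569]
force: [0.4, 0.4, -1.7]
width: 46.3
gripper_force: 61.6
```

Request:
drive_effector(
  steps=[
    [[0, 0, 0, 0, 0, 0, 30], [0, 0, 0, 0, 0, 0, 30]],
  ],
)

```text
clock: 7.5
eef_pos: [567.0, 368.0, 208.9]
tool_rot: [-3.138, 0.003, 1.567]
force: [0.2, -0.9, -1.0]
width: 46.3
gripper_force: 61.6
```

```bash
python3 -c "
from h import *
go(569,369,70)"
```

```text
pose [567.  368.  208.9] [-3.138e+00  3.000e-03  1.567e+00] tool d [  1.4   2.4 138.9]  t 7.5
```

Request:
drive_effector(
  steps=[
    [[0, 0, 20, 0, 0, 0, 30], [0, 0, 35, 0, 0, 0, 30], [0, 0, 35, 0, 0, 0, 30], [0, 0, 30, 0, 0, 0, 30], [0, 0, 12, 0, 0, 0, 30], [0, 0, 3, 0, 0, 0, 30], [0, 0, 0, 0, 0, 0, 30], [0, 0, 0, 0, 0, 0, 30]],
  ],
)

```text
clock: 8.3
eef_pos: [569.6, 368.4, 78.0]
tool_rot: [3.139, -0.001, 1.565]
force: [0.3, 0.6, -0.8]
width: 46.2
gripper_force: 61.7
```

Request:
drive_effector(
  steps=[
    [[0, 0, 2, 0, 0, 0, 30], [0, 0, 2, 0, 0, 0, 30], [0, 0, 0, 0, 0, 0, 30]],
  ],
)

```text
clock: 8.6
eef_pos: [568.3, 368.4, 72.6]
tool_rot: [3.142, -0.0, 1.566]
force: [0.4, 0.7, -1.8]
width: 46.7
gripper_force: 61.7
```

Request:
drive_effector(
  steps=[
    [[0, 0, 2, 0, 0, 0, 30], [0, 0, 2, 0, 0, 0, 30], [0, 0, 0, 0, 0, 0, 30]],
  ],
)

```text
clock: 8.9
eef_pos: [568.0, 368.1, 67.9]
tool_rot: [-3.141, 0.0, 1.566]
force: [-0.2, -0.2, -1.0]
width: 46.3
gripper_force: 61.7
```

Request:
drive_effector(
  steps=[
    [[0, 0, 1, 0, 0, 0, 30], [0, 0, 0, 0, 0, 0, 30]],
  ],
)

```text
clock: 9.1
eef_pos: [568.3, 368.2, 67.2]
tool_rot: [-3.141, 0.0, 1.566]
force: [0.4, 0.7, -0.4]
width: 46.5
gripper_force: 61.7
```

Request:
drive_effector(
  steps=[
    [[0, 0, 1, 0, 0, 0, 30], [0, 0, 0, 0, 0, 0, 30]],
  ],
)

```text
clock: 9.3
eef_pos: [568.2, 368.2, 66.2]
tool_rot: [-3.141, 0.0, 1.566]
force: [-0.6, 0.7, -0.6]
width: 46.4
gripper_force: 61.7
```

Request:
drive_effector(
  steps=[
    [[0, 0, 1, 0, 0, 0, 30], [0, 0, 0, 0, 0, 0, 30]],
  ],
)

```text
clock: 9.5
eef_pos: [568.4, 368.3, 66.0]
tool_rot: [3.142, -0.0, 1.566]
force: [-1.2, -0.6, 4.0]
width: 46.4
gripper_force: 62.0
```

Request:
drive_effector(
  steps=[
    [[0, 0, 1, 0, 0, 0, 30], [0, 0, 0, 0, 0, 0, 30]],
  ],
)

```text
clock: 9.7
eef_pos: [568.4, 368.4, 65.9]
tool_rot: [3.142, -0.001, 1.566]
force: [-3.3, -2.1, 9.2]
width: 46.0
gripper_force: 62.7
```

Request:
drive_effector(
  steps=[
    [[0, 0, 1, 0, 0, 0, 30], [0, 0, 0, 0, 0, 0, 30]],
  ],
)

```text
clock: 9.9
eef_pos: [568.4, 368.5, 65.9]
tool_rot: [3.142, -0.001, 1.566]
force: [-5.8, -1.7, 14.9]
width: 46.4
gripper_force: 63.2
```

Request:
drive_effector(
  steps=[
    [[0, 0, -2, 0, 0, 0, 30], [0, 0, -0.5, 0, 0, 0, 30], [0, 0, 0, 0, 0, 0, 55], [0, 0, 0, 0, 0, 0, 65], [0, 0, 0, 0, 0, 0, 80], [0, 0, 0, 0, 0, 0, 85], [0, 0, 0, 0, 0, 0, 85], [0, 0, -20, 0, 0, 0, 85], [0, 0, -40, 0, 0, 0, 85], [0, 0, -45, 0, 0, 0, 85], [0, 0, -45, 0, 0, 0, 85], [0, 0, -10, 0, 0, 0, 85]],
  ],
)

```text
clock: 11.1
eef_pos: [571.4, 369.3, 232.0]
tool_rot: [3.133, -0.005, 1.566]
force: [-0.8, -0.1, -0.2]
width: 85.0
gripper_force: 0.0
```

Run:
```python
from h import *
for n in("side","wrist"):
    P=w2c(n); im,d=cams.get_image(n)
    if n=="side": cv2.imwrite("pics/s2.png",cv2.resize(im[180:360,100:340],None,fx=3,fy=3))
    for r in models.mark_of("spice_jar",n)[:6]: print(n,round(r["confidence"],2),np.round(r["position"]),at_z(n,r["position"],22,P).round(1))
go(490,68,220)
```

```text
side 0.94 [189. 298.] [573.4 375.7  22. ]
side 0.84 [277. 273.] [399.6 187.7  22. ]
side 0.75 [229. 204.] [654.6  54.2  22. ]
side 0.71 [207. 225.] [668.8 155.5  22. ]
side 0.59 [287. 171.] [ 557.7 -160.8   22. ]
side 0.54 [265. 306.] [380.2 290.9  22. ]
wrist 0.73 [277. 183.] [570.8 367.6  22. ]
wrist 0.65 [369. 358.] [672.8 168.8  22. ]
pose [567.4 368.  224.6] [-3.140e+00  1.000e-03  1.566e+00] tool d [-300.4  -76.     4.9]  t 11.3
```

View pics/s2.png

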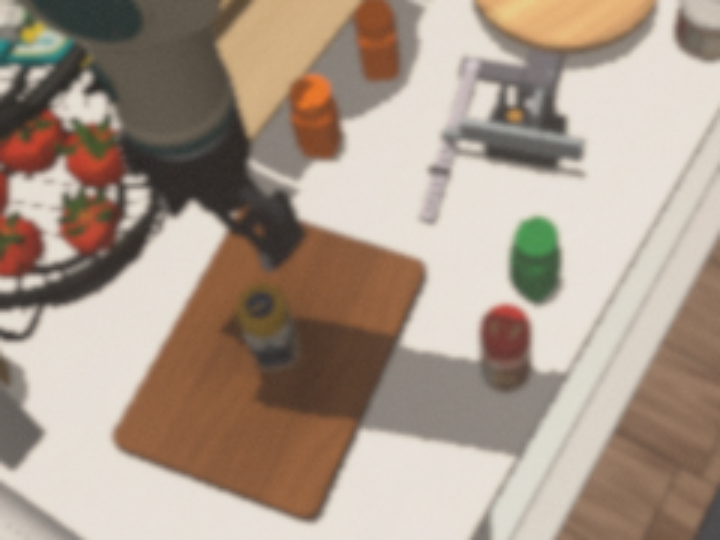

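The jar stands upright on the board at about (572,370). Now over to the leg.

Request:
drive_effector(
  steps=[
    [[-43, -11, 0, 0, 0, 0, 85], [-43, -11, 0, 0, 0, 0, 85], [-43, -11, 0, 0, 0, 0, 85], [-43, -11, 0, 0, 0, 0, 85], [-43, -11, 0, 0, 0, 0, 85], [-43, -11, 0, 0, 0, 0, 85], [-43, -11, 0, 0, 0, 0, 85], [0, 0, 10, 0, 0, -0.149, 85], [0, 0, 10, 0, 0, -0.149, 85], [0, 0, 0, 0, 0, 0, 85], [0, 0, 0, 0, 0, 0, 85]],
  ],
)

```text
clock: 12.4
eef_pos: [488.9, 67.5, 204.7]
tool_rot: [-3.139, -0.0, 1.86]
force: [-0.7, 0.2, 0.3]
width: 84.8
gripper_force: 0.0
```

Run:
```python
from h import *
A=[]
P=w2c("wrist"); im,d=cams.get_image("wrist"); cv2.imwrite("pics/w2.png",im)
for th,z in(("mark",26),("pointer",30),("pull_bar",45),("leg_tab",27),("lever_tab",27),("platter_top",40),("stand",0)):
    for r in models.mark_of(th,"wrist")[:2]: print(th,round(r["confidence"],2),np.round(r["position"],1),at_z("wrist",r["position"],z,P).round(1))
go(490.8,44,200,1.864)
```

```text
mark 0.5 [359.3 139.9] [545.6 127.7  26. ]
mark 0.36 [301.3 210.5] [516.6  52.7  26. ]
pointer 0.75 [353.6 179.4] [551.6  94.   30. ]
pull_bar 0.96 [270.9 193.2] [484.5  64.5  45. ]
leg_tab 0.94 [260.6 211.4] [481.2  41.5  27. ]
lever_tab 0.9 [300.2 212.7] [516.2  50.7  27. ]
stand 0.81 [274.7 380.8] [ 552.2 -153.5    0. ]
pose [489.9  67.8 206. ] [3.141 0.    1.864] tool d [-23.1  -6.    6. ] ('rz', np.float64(-0.0)) t 12.8
```

View pics/w2.png

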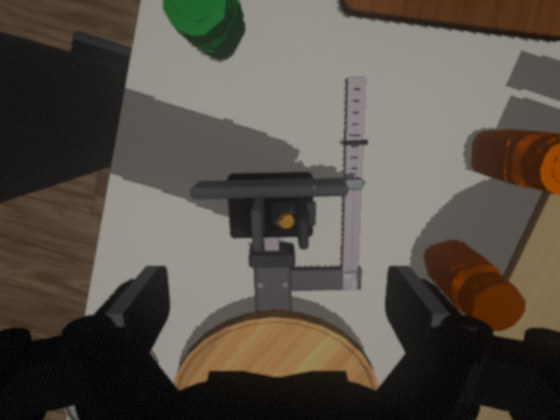

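Add to h.py:
```python
def cloud():
    P=w2c("wrist"); im,d=cams.get_image("wrist"); K,Rm,t=P
    v,u=np.mgrid[:420,:560]
    W=(np.stack([(u-K[0,2])*d/K[0,0],(v-K[1,2])*d/K[1,1],d],-1)-t)@Rm
    W[d<=0]=np.nan
    return im,W,P
```

Run:
```python
from h import *
im,W,P=cloud(); np.save("W2.npy",W)
v,u=np.mgrid[:420,:560]; Z=W[...,2]
m=(abs(u-353)<14)&(v>76)&(v<285)&(Z>6)&(Z<14); p=W[m][:,:2].astype(np.float32)
l=cv2.fitLine(p,cv2.DIST_HUBER,0,.01,.01).ravel(); print("rail",m.sum(),l,"ang",np.degrees(np.arctan2(l[1],l[0])))
m=(v>175)&(v<200)&(u>190)&(u<345)&(Z>55)&(Z<68); p=W[m][:,:2].astype(np.float32)
l=cv2.fitLine(p,cv2.DIST_HUBER,0,.01,.01).ravel(); print("bar",m.sum(),l,np.degrees(np.arctan2(l[1],l[0])))
for nm,r in(("tabL",(248,268)),("tabR",(295,315))):
    m=(u>r[0])&(u<r[1])&(v>192)&(v<250)&(Z>70)&(Z<85); print(nm,m.sum(),W[m].mean(0),cv2.minAreaRect(W[m][:,:2].astype(np.float32)))
print(np.round(Z[130:200:3,340:372:3]))
cv2.imwrite("pics/w2c.png",cv2.resize(im[120:260,180:380],None,fx=4,fy=4,interpolation=cv2.INTER_CUBIC))
```

```text
rail 3358 [ 3.1176478e-01 -9.5015931e-01  5.5726880e+02  8.9166481e+01] ang -71.83438
bar 1987 [9.5202708e-01 3.0601385e-01 4.8188766e+02 7.0081589e+01] 17.819168
tabL 444 [480.55936057  41.70358323  78.05252718] ((480.7057189941406, 40.74523162841797), (7.930799961090088, 33.678443908691406), 16.20981216430664)
tabR 415 [514.94655464  53.01341977  77.94582373] ((515.4035034179688, 52.0079345703125), (7.263749599456787, 33.513526916503906), 17.778974533081055)
[[ 1.  2. 10. 10.  8. 10. 10. 10. -1.  1.  1.]
 [ 1.  1.  9. 11. 11.  9.  9.  9.  0.  1. -0.]
 [ 1.  5. 10.  9. 10. 10. 10. 10. -1.  0. -0.]
 [-0.  3.  9. 10. 10.  9.  9.  8. 11.  0. -1.]
 [ 0. 15. 14. 16. 15. 14. 16. nan 16. -1.  0.]
 [-0.  5.  9. 10. 11.  9.  9.  9. -1.  0. -1.]
 [-0.  5. 11.  9. 10. 10. 10. 10.  0. -1. -0.]
 [-0.  5.  9. 10.  9. 10. 11. -2.  1. -0. -0.]
 [ 2.  6. 10. 10.  9. 11. 10. -0. -0. -2. -0.]
 [ 0.  6. 10.  9.  9. 11. 10. -0. -1.  0.  0.]
 [ 0.  8. 10. 10. 10. 11. 10.  1. -1. -0.  2.]
 [-0.  8. 10. 10. 10. 10.  9. -0. -0.  0. -0.]
 [-0.  7. 10. 10. 10. 10. 10. -1.  1. -0. -0.]
 [ 1.  8. 10. 10. 10. 10. 10.  1. -1. -0. -0.]
 [ 1.  8. 11.  9.  8. 10.  9. -0. -1. -1.  0.]
 [-0. 10. 11. 10.  9. 10. 10.  1. -1. -0. -1.]
 [36. 37. 36. 35. 37. 36. 36.  1. -1. -0. -0.]
 [50. 40. 38. 38. 37. 39. 38. 32. -0. -0.  0.]
 [60. 59. 37. 37. 38. 37. 37.  1. -1.  0.  1.]
 [61. 61. 60. 38. 37. 36. 38. -3.  0.  1. -0.]
 [62. 61. 60. 11. 10. 10.  9. -1.  2. -2. -1.]
 [62. 61.  9.  9. 10. 11. 11.  0.  1. -0. -0.]
 [-0.  9. 10. 10. 10. 10. 10.  0.  0.  2. -0.]
 [-1.  9.  9. 10.  9. 10. 10. -1.  1.  1.  0.]]
```

View pics/w2c.png

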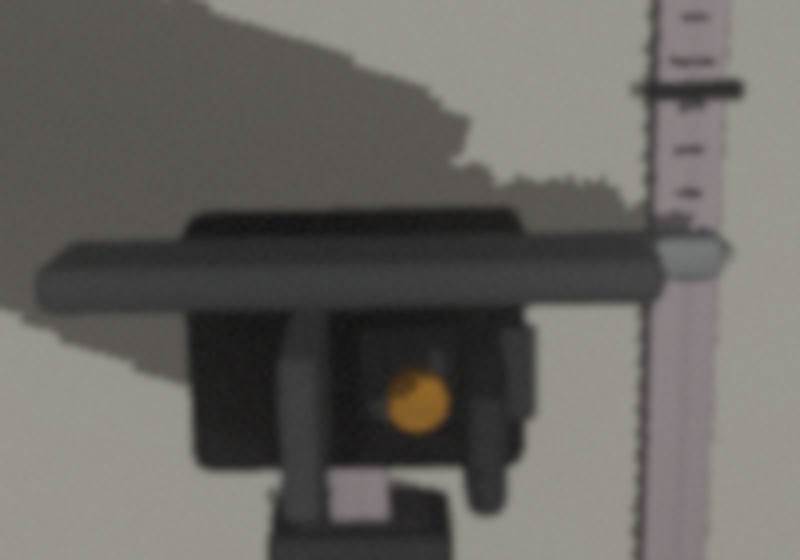

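Add to h.py:
```python
ux=np.array([np.cos(np.radians(107.7)),np.sin(np.radians(107.7))])
```

Run:
```python
from h import *
W=np.load("W2.npy"); v,u=np.mgrid[:420,:560]; Z=W[...,2]
P=w2c("wrist")
a=at_z("wrist",(353,142.5),16,P); b=at_z("wrist",(358,183.3),37,P); print(a,b,"gap",(a-b)[:2]@ux)
m=(u>347)&(u<366)&(v>172)&(v<195)&(Z>33)&(Z<41); q=W[m][:,:2]@ux; print(m.sum(),q.min(),q.max(),q.mean(),a[:2]@ux)
m=(abs(u-353)<14)&(abs(v-142)<7)&(Z>12.5)&(Z<20); q=W[m][:,:2]@ux; print(m.sum(),q.mean(),q.min(),q.max())
go(489.2,43.6,36,1.88)
```

```text
[544.950518   124.37572237  16.        ] [556.43655432  93.14516084  37.        ] gap 33.2442877926484
151 -84.65402777277076 -75.30263855266107 -79.91473314725181 -47.19501413039734
116 -46.76335292854249 -48.785945372640974 -44.916425257741295
pose [489.9  67.8 206. ] [3.141 0.    1.864] tool d [-23.   -7.7 170. ] ('rz', np.float64(-0.016)) t 12.85
```

Request:
drive_effector(
  steps=[
    [[-12, -4, 20, 0, 0, -0.016, 85], [-13, -4, 40, 0, 0, 0, 85], [0, 0, 40, 0, 0, 0, 85], [0, 0, 0, 0, 0, 0, 85], [0, 0, 0, 0, 0, 0, 85]],
  ],
)

```text
clock: 13.35
eef_pos: [489.5, 41.3, 106.0]
tool_rot: [-3.14, -0.0, 1.879]
force: [0.3, 0.7, 0.3]
width: 84.7
gripper_force: 0.0
```

```bash
python3 -c "
from h import *
go(489.2,43.6,36,1.88)"
```

```text
pose [489.5  41.3 106. ] [-3.14  -0.     1.879] tool d [ 2.2  0.5 70. ] ('rz', np.float64(-0.001)) t 13.35
```

Request:
drive_effector(
  steps=[
    [[0, 0.4, 20, 0, 0, 0, 85], [0, 0, 20, 0, 0, 0, 85], [0, 0, 15, 0, 0, 0, 85], [0, 0, 10, 0, 0, 0, 85], [0, 0, 5, 0, 0, 0, 85], [0, 0, 0, 0, 0, 0, 85]],
  ],
)

```text
clock: 13.95
eef_pos: [490.5, 41.7, 36.4]
tool_rot: [3.141, 0.0, 1.88]
force: [0.6, 0.2, -0.8]
width: 85.0
gripper_force: 0.0
```

Request:
drive_effector(
  steps=[
    [[4, 0, 0, 0, 0, 0, 85], [4, 0, 0, 0, 0, 0, 85], [4, 0, 0, 0, 0, 0, 85], [4, 0, 0, 0, 0, 0, 85], [0, 0, 0, 0, 0, 0, 85]],
  ],
)

```text
clock: 14.45
eef_pos: [485.4, 56.7, 36.1]
tool_rot: [3.141, 0.001, 1.88]
force: [0.9, -3.0, 2.9]
width: 85.1
gripper_force: 1.4
```

Request:
drive_effector(
  steps=[
    [[4, 0, 0, 0, 0, 0, 85], [4, 0, 0, 0, 0, 0, 85], [4, 0, 0, 0, 0, 0, 85], [4, 0, 0, 0, 0, 0, 85], [4, 0, 0, 0, 0, 0, 85], [0, 0, 0, 0, 0, 0, 85]],
  ],
)

```text
clock: 15.05
eef_pos: [478.9, 76.7, 35.8]
tool_rot: [3.142, -0.001, 1.881]
force: [1.1, -3.4, 2.6]
width: 84.9
gripper_force: 1.9
```

Run:
```python
from h import *
print(read_state()["force"])
im,W,P=cloud(); np.save("W3.npy",W); cv2.imwrite("pics/w3.png",im)
for th in("mark","pointer","lever_tab","leg_tab"):
    for r in models.mark_of(th,"wrist")[:2]: print(th,round(r["confidence"],2),np.round(r["position"],1))
```

```text
[ 1.13170914 -3.36421     2.56439503]
mark 0.67 [447.9 201.9]
pointer 0.59 [445.7 224.5]
lever_tab 0.74 [336.6 289.5]
leg_tab 0.91 [253.1 286.6]
```

View pics/w3.png

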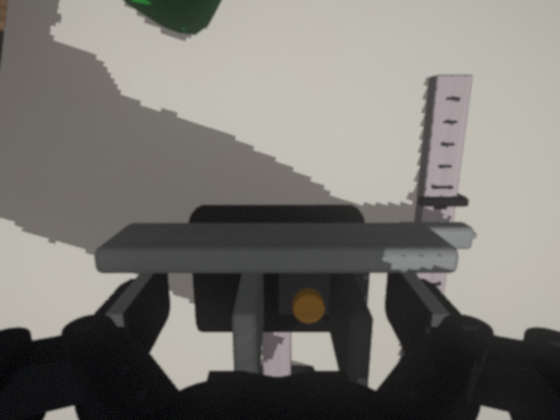

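Create gap.py:
```python
from h import *
import sys
im,W,P=cloud(); v,u=np.mgrid[:420,:560]; Z=W[...,2]
uy=np.array([ux[1],-ux[0]])
S=np.array([552.,-153]); bx=(W[...,:2]-S)@ux; by=(W[...,:2]-S)@uy
m=(by>66)&(by<88)&(Z>31)&(Z<43)&(bx>220)&(bx<310); print("ptr",m.sum(),np.percentile(bx[m],[1,50,99]).round(1),"z",np.median(Z[m]).round(1)); p=np.percentile(bx[m],[1,99]).mean()
m=(by>68)&(by<90)&(Z>13)&(Z<21)&(bx>250)&(bx<310); print("mark",m.sum(),np.percentile(bx[m],[1,50,99]).round(1)); q=np.median(bx[m])
print("gap",(q-p).round(1)); s=read_state(); print(s["eef_pos"].round(1),s["force"].round(1),s["width"].round(1),s["clock"])
m=(Z>73)&(Z<84)&(by>-25)&(by<45)&(bx<275)&(bx>200)
print("tabs by",np.histogram(by[m],np.arange(-24,46,4)))
```

```bash
python3 gap.py
```

```text
ptr 779 [252.  258.5 261.5] z 37.4
mark 415 [265.  267.3 269. ]
gap 10.5Traceback (most recent call last):
  File "gap.py", line 8, in <module>
    print("gap",(q-p).round(1)); s=read_state(); print(s["eef_pos"].round(1),s["force"].round(1),s["width"].round(1),s["clock"])
                                                                                                 ^^^^^^^^^^^^^^^^
AttributeError: 'float' object has no attribute 'round'
```

```bash
sed -i 's/s\["width"\].round(1)/round(s["width"],1)/; s/by>66/by>70/' gap.py
```

Request:
drive_effector(
  steps=[
    [[4, 0, 0, 0, 0, 0, 85], [4, 0, 0, 0, 0, 0, 85], [2, 0, 0, 0, 0, 0, 85], [0, 0, 0, 0, 0, 0, 85], [0, 0, 0, 0, 0, 0, 85]],
  ],
)

```text
clock: 15.85
eef_pos: [476.1, 85.2, 35.8]
tool_rot: [3.141, 0.0, 1.88]
force: [2.0, -3.2, 1.6]
width: 85.1
gripper_force: 2.2
```

```bash
python3 gap.py
```

Run:
```python
from h import *
P=w2c("wrist"); im,d=cams.get_image("wrist"); cv2.imwrite("pics/w4.png",cv2.resize(im[160:320,340:540],None,fx=4,fy=4,interpolation=cv2.INTER_CUBIC))
for th,z in(("mark",16),("pointer",37)):
    for r in models.mark_of(th,"wrist")[:2]: a=at_z("wrist",r["position"],z,P);print(th,round(r["confidence"],2),np.round(r["position"],1),(a[:2]-[552,-153])@ux)
```

```text
ptr 634 [262.1 267.8 271.4] z 37.4
mark 246 [266.5 267.9 269. ]
gap 1.2
[476.1  85.2  35.8] [ 1.6 -4.1  3.5] 84.8 15.9
tabs by (array([   0,    0,  252,  811,  592,    0,    0,    0,    0,    0,    0,
        341, 1009,  574,    0,    0,  693]), array([-24, -20, -16, -12,  -8,  -4,   0,   4,   8,  12,  16,  20,  24,
        28,  32,  36,  40,  44]))
mark 0.87 [446.1 223.2] 265.6393212471517
pointer 0.75 [446.  224.1] 271.8568854971104
pointer 0.6 [275.4 258.1] 256.93774653080374
```

View pics/w4.png

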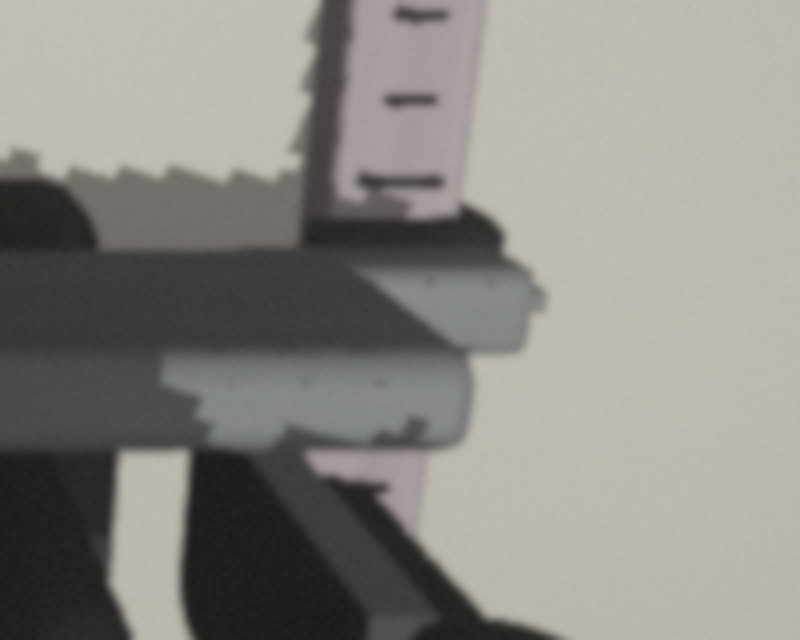

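The pointer blade (crop 530,305) now overlaps the black saddle just behind it (400,230). The gap is 1 mm or less, and the tabs are still open. Closing now.

Request:
drive_effector(
  steps=[
    [[0.5, 0, 0, 0, 0, 0, 85], [0, 0, 0, 0, 0, 0, 72], [0, 0, 0, 0, 0, 0, 66], [0, 0, 0, 0, 0, 0, 62], [0, 0, 0, 0, 0, 0, 62]],
  ],
)

```text
clock: 16.55
eef_pos: [474.9, 85.4, 35.7]
tool_rot: [-3.14, -0.0, 1.879]
force: [-0.4, -5.3, 3.3]
width: 62.1
gripper_force: 3.1
```

```bash
python3 gap.py
```

```text
ptr 641 [262.3 268.4 271.9] z 37.5
mark 193 [266.9 268.3 269.1]
gap 1.1
[474.9  85.4  35.7] [ 0.2 -5.6  2.8] 61.9 16.6
tabs by (array([  0,   0, 250, 821, 579,   0,   0,   0,   0,   0,   0, 491, 919,
       550, 363,  90,  28]), array([-24, -20, -16, -12,  -8,  -4,   0,   4,   8,  12,  16,  20,  24,
        28,  32,  36,  40,  44]))
```

Request:
drive_effector(
  steps=[
    [[0, 0, 0, 0, 0, 0, 54], [0, 0, 0, 0, 0, 0, 46], [0, 0, 0, 0, 0, 0, 38], [0, 0, 0, 0, 0, 0, 30], [0, 0, 0, 0, 0, 0, 20], [0, 0, 0, 0, 0, 0, 10], [0, 0, 0, 0, 0, 0, 10], [0, 0, 0, 0, 0, 0, 10]],
  ],
)

```text
clock: 17.4
eef_pos: [474.3, 85.2, 36.4]
tool_rot: [-3.14, -0.0, 1.879]
force: [-4.3, -6.3, 13.6]
width: 24.6
gripper_force: 60.7
```

```bash
python3 gap.py
```

```text
ptr 630 [262.4 268.2 271.9] z 37.5
mark 211 [267.  268.2 269. ]
gap 1.0
[474.3  85.2  36.4] [-4.2 -5.4 13.5] 24.1 17.45
tabs by (array([153, 216, 773, 840, 583,   0,   0, 841, 797, 577, 204, 156,  85,
       143,  59,  26,  12]), array([-24, -20, -16, -12,  -8,  -4,   0,   4,   8,  12,  16,  20,  24,
        28,  32,  36,  40,  44]))
```

Request:
drive_effector(
  steps=[
    [[0, 0, 0, 0, 0, 0, 10], [0, 0, 0, 0, 0, 0, 10], [0, 0, 0, 0, 0, 0, 10], [0, 0, 0, 0, 0, 0, 10], [0, 0, 0, 0, 0, 0, 10]],
  ],
)

```text
clock: 17.95
eef_pos: [474.3, 85.2, 36.4]
tool_rot: [-3.14, -0.001, 1.879]
force: [-3.7, -6.0, 12.8]
width: 24.6
gripper_force: 60.7
```

```bash
python3 gap.py
```

Run:
```python
from h import *
im,d=cams.get_image("side"); cv2.imwrite("pics/s3.png",cv2.resize(im[130:330,130:350],None,fx=3,fy=3))
```

```text
ptr 631 [262.5 268.2 271.9] z 37.5
mark 209 [266.8 268.2 269. ]
gap 1.0
[474.3  85.2  36.4] [-3.9 -6.9 12.8] 24.9 18.0
tabs by (array([162, 220, 778, 836, 580,   0,   0, 844, 794, 569, 216, 148,  95,
       132,  59,  25,  16]), array([-24, -20, -16, -12,  -8,  -4,   0,   4,   8,  12,  16,  20,  24,
        28,  32,  36,  40,  44]))
```

View pics/s3.png

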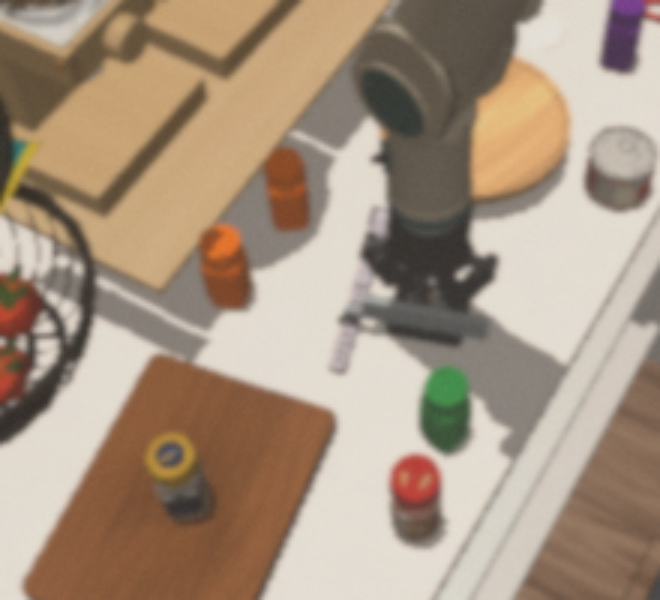

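The jar stands on the board (crop 180,480). The pointer sits at the marker (crop 355,315), both tabs are gripped, and the other jars and tins in view have not moved.

```bash
python3 -c "
from cell import ctrl
print(ctrl.finish_job())"
```

```text
the job is handed in; nothing more can be done
None
```

I handed the job in at about 18 s of robot time, and no verdict came back: the jar stands upright on the board, the pointer measures within about 1 mm of the marker, and the gripper holds both tabs with about 60 N and the lever closed.

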